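Load the pitch horn bolt in the running-torque tester and lower the guard

TASK

Lay the long pitch horn bolt, with its nut still on it, in the two V-rests of the torque tester so that its nut end points at the motor-driven spindle. Then bring the clear guard down gently by its steel bar until it rests on its stops, without ever letting it drop, let go of it, and leave the other things on the table where they are.

Things in the scene. Friction and masses are not known exactly. Their poses are not given: they have to be found in the camera images.
- bolt: Pitch horn bolt with its nut, one rigid steel piece, 0.16 kg, the longer of the two bolts. Origin on its axis at mid-shank, x axis from head to nut. Round shank 14 mm thick, x = -42 to 42 mm; hex head, 24 mm across flats, x = -52 to -42; dark hex nut, 24 mm across flats, x = 42 to 54; 19 mm collar to 60. Starts level on flats of head and nut, axis 12 mm above the table.
- bolt_tip (a point): Thread end of the pitch horn bolt (14 mm thick), on its axis, 70 mm from its origin on the nut side.
- tester: Bench running-torque tester, like a small lathe, fixed on the table. Origin on the table under the middle of the V-rests; x to its rear (hinge side, away from the robot), y along the bolt line to the drive, z up. Grey bed x = -85 to 130, y = -165 to 185, top at z = 40 mm. White reaction head (no motor) at y = -179 to -95, x within 50 of 0, top at z = 92; its jaw reaches in to y = -83.
- spindle (a point): Centre of the spindle nose's face, at y = 83 mm, z = 72 mm of the tester. It sticks out of the white drive head (tester y = 95 to 185, x = -50 to 55, top at z = 92), which carries a black round motor, 62 mm thick, on its far side, to y = 260 and z = 110 mm.
- cradle (a point): Where mid-shank of the bolt lies when seated: on the bolt line, 72 mm above the table, axes as the tester's. The two steel V-rests, each 10 mm thick, stand at tester y = -30 and +30 mm: 90 degree V open upward, mouth 37 mm wide, tops at z = 81 mm. Head and nut lie outside the rests, with 7 mm end play either way. Between the rests nothing stands above the bed.
- guard (a joint): Angle of the clear guard, rad: 0 = down on its two rubber stops, grows as it opens; 1.57 upright, 1.95 leaning back on its rear stop. Starts open at 1.66 to 1.86. Weighs 0.29 to 0.47 kg. Hinge friction of about 0.12 N m holds it only near upright: below about 1.3 rad it falls shut if let go, unbraked.
- guard_hinge (a point): Middle of the guard's hinge axis, which is level along the tester's y: tester x = 105 mm, z = 103 mm. The guard is a clear sheet in an aluminium frame, 230 mm wide, 150 mm from hinge to front edge; a clear lip 178 mm wide hangs 30 mm down from the front edge when shut.
- guard_bar (a point): Middle of the guard's steel handle bar: round, 12 mm thick, straight for 98 mm along the tester's y, 185 mm from the hinge axis, in the plane of the sheet, 29 mm clear of its front edge, on two arms at 55 mm either side. Open: the guard's topmost part. Shut: in front, 103 mm above the table. It can be pinched across from above at any angle and turns between the fingers.
- short_bolt: Shorter, thinner steel bolt with nut, 9 mm shank, 66 mm overall, lying on the table near the pitch horn bolt; the two may have swapped places. Origin on its axis, 8.5 mm above the table. Not to be used.
- caddy: Yellow polymer bolt caddy, an open tray 170 x 110 x 45 mm with four compartments and a carrying bow 80 mm high, right of the bolts. Origin under its centre. To be left alone.
- socket: Loose steel wrench socket standing on the table, 26 mm in diameter, 36 mm high, in front of the tester's right end. Origin under its centre. To be left alone.
- marker: Paint marker lying on the table, 130 x 16 mm, beyond the bolts. Origin under its centre. To be left alone.
- compound_jar: Jar of thread compound, 64 mm in diameter, 75 mm high, at the left. Origin under its centre. To be left alone.
- torch: Black inspection torch, 135 mm long, lying behind the tester. Origin under its centre. To be left alone.
- spanner: Steel spanner 180 mm long lying behind the tester at the right. Origin under its middle. To be left alone.

How it is judged:
On the way, in this order (a step that is already met when the one before it is completed fails the run):
1. the pitch horn bolt lies released in both V-rests, nut end towards the drive, with the guard still open (horizontal distance between bolt and cradle below 0.01 m and z of bolt in the frame of cradle between -0.003 and 0.003 m and angle between the x axis of bolt and the y axis of tester, either way round below 0.08 rad and y of bolt_tip in the frame of tester above 0.04 m and contact force between the fingers and bolt below 0.1 N and value of joint guard above 1 rad), for 0.2 s.
2. the guard is down on its stops (value of joint guard below 0.03 rad), for 0.2 s.
At the end, for the whole second after the job is handed in: The pitch horn bolt rests in both V-rests, nut end towards the drive (mid-shank within 10 mm of their middle, axis within 3 mm of seated height and 0.08 rad of the bolt line); the guard is down (below 0.03 rad) and let go; other loose things within 30 mm of their start (horizontal distance between bolt and cradle below 0.01 m and z of bolt in the frame of cradle between -0.003 and 0.003 m and angle between the x axis of bolt and the y axis of tester, either way round below 0.08 rad and y of bolt_tip in the frame of tester above 0.04 m and value of joint guard below 0.03 rad and linear speed of bolt below 0.02 m/s and contact force between the fingers and anything else below 0.1 N); the robot touches nothing.
It fails at once if the guard dropped or slammed: it closes faster than 1.8 rad/s (0.33 m/s at the bar) within the last 0.35 rad above its stops (value of joint guard below 0.35 rad and velocity of joint guard below -1.8 rad/s).
It fails at once if the pitch horn bolt was dropped onto the rests instead of laid in them (horizontal distance between bolt and cradle below 0.06 m and contact force between the fingers and bolt below 0.05 N and linear speed of bolt above 0.6 m/s).
It fails at once if another thing on the table was moved by more than 30 mm (distance of any of short_bolt, caddy, socket, marker, compound_jar, torch, spanner from where it was at the start of the episode above 0.03 m).
It also fails if it takes over 64 s, if anything falls off the work surface, if the arm or the gripper's body presses on something with over 40 N, if the wrist force passes 120 N, or if a joint passes its speed limit or range.

ROBOT

A 6-joint arm with a two-finger parallel gripper is mounted at the origin on the work surface. World frame = base frame: x ahead of the robot, y to its left, z up, the work surface at z = 0. Lengths are in m, angles in rad, forces in N, time in s.
With the tool pointing down it reaches from about 0.275 to 0.825 m from the base axis. Payload 4.9 kg.
Tool frame: the origin (TCP) lies midway between the tips of the shut fingers; the grasp point (between the pads) lies 19 mm behind it (grip_point_offset is the distance from the TCP to the grasp point, in m); z points along the fingers, y is the line along which they close (so a half turn about z gives the same grasp; the last joint's range is limited). The gripper opens to 85 mm and grips with 20 to 120 N. Pads are 22 mm wide; open, the fingers measure 114 mm over their backs; the gripper's body (76 mm by 85 mm) begins 54 mm behind the grasp point. The pads swing forward as they close: fully open they stand 13 mm farther back than shut.
Start: joints at [1.208, 0.326, -0.193, 1.052, 0, 1.437], TCP at [0.125, 0.536, 0.231] pointing down, gripper open.
Joint ranges: [-2.65, 2.65], [-0.97, 1.79], [-1.3, 1.35], [-1.93, 2.1], [-1.47, 1.37], [-3.14, 3.14]. Speed limits (rad/s): [2.57, 2.57, 3.14, 3.14, 3.14, 3.14].

INTERFACE

Orientations are given as a rotation vector (axis times angle).
In Python, from cell import * gives the robot as it stands. Calls block until the motion is done:
- movep(position, orientation): joint-space move of the TCP to a pose.
- move_l(position, velocity=0.15, rot=None, until_force=None): straight line of the TCP; rot=None keeps the orientation; velocity is the mean speed in m/s. With until_force (N) it stops when the force on the tool has changed by that much, and returns True; else False.
- set_joints(angles): joint-space move.
- let_go() and grab(newtons=None): open the fingers fully, or close them until they stop; newtons is the grip in N (None keeps the last).
- sleep(seconds).
- ik(position, orientation): joint angles nearest the present ones, or None.
- get_state(): the state.
- grab_frame(name): name is "scene" or "top" or "wrist"; returns a dict with "img" (384x512x3 uint8, red, green, blue), "fx", "fy", "cx", "cy" (pixels), "cam_to_world" (4x4, takes a point from camera to world coordinates); the wrist camera has in their place "T_tool_cam" (4x4, takes a point from camera to tool coordinates, whose origin is the TCP and whose axes are the flange's). Camera axes: x right, y down, z forward; pixel columns grow to the right and rows downward; lengths in m; the calibration is good to about 2 mm. A picture is of the moment at which its call begins: read the wrist's pose just before it. There is no depth.
A pose or a line that the arm cannot do raises MotionError and nothing moves.
- sign_off(): hands the job in; it is judged then, once.
Trained networks look in the newest picture that a camera, given by its name, has taken for a name from the list of things; names that differ only in an ending like _2 or _b are one class to them, and where a whole thing is asked for, a point or a joint stands for the part that bears it (a point fixed in the world has none). Each returns a list of dicts, best first, with "score" (0 to 1); they miss things now and then, are a little off and sometimes report something else, mostly with a low value. They report only what shows in the picture. A call takes as long as a camera call.
- spot_in(camera, name): "centre" ([column, row] in pixels, amid what is visible of it).
- silhouettes(camera, name): "mask" (384x512 bool, what is visible of it) and "centre" ([column, row] in pixels, amid what is visible of it).
- tip_of(camera, name): "centre" ([column, row] in pixels: a listed point, or the origin of a listed thing).
The state is a dict: "clock": time; "q": joint angles; "joint_velocities": joint speeds; "tau": joint torques, N m; "position": TCP position; "eef_rot": TCP orientation; "contact_force": force on the tool from outside, world axes, zero at the start; "wrist_torque": the same for the moment, N m; "finger_gap": opening from 0.0 (shut) to 1.0 (fully open); "grasp_force": force on a finger pad.
Only numpy, scipy, OpenCV 4.12 (cv2) and the standard library are available. Lean on these libraries where they do the work, as an engineer would, in place of code of your own. Each camera call takes 0.05 s, during which the arm holds its last target. There are 200 camera calls.

## Working session

There is one attempt and no reset: what is moved stays moved. The work goes in short steps, each a Python script; the robot and the scene stay as the last script left them, time stands still between calls to the robot, and variables do not carry over. Pictures are saved under pics/ and viewed, at most 10 in all, crops included, and the job is handed in when it is done.

```bash
ls; mkdir -p pics
cat > h.py <<'E'
from cell import *
import numpy as np, cv2
from scipy.spatial.transform import Rotation as R
def ray(f,px,T=None):
    T=np.array(f["cam_to_world"]) if T is None else T
    d=T[:3,:3]@np.array([(px[0]-f["cx"])/f["fx"],(px[1]-f["cy"])/f["fy"],1]); return T[:3,3],d
def at_z(f,px,z,T=None):
    o,d=ray(f,px,T); return o+d*(z-o[2])/d[2]
def proj(f,P,T=None):
    T=np.array(f["cam_to_world"]) if T is None else T
    p=T[:3,:3].T@(np.array(P)-T[:3,3]); return np.array([f["fx"]*p[0]/p[2]+f["cx"],f["fy"]*p[1]/p[2]+f["cy"]])
def tri(fs,pxs):
    A=np.zeros((3,3));b=np.zeros(3)
    for f,p in zip(fs,pxs):
        o,d=ray(f,p);d=d/np.linalg.norm(d);M=np.eye(3)-np.outer(d,d);A+=M;b+=M@o
    return np.linalg.solve(A,b)
def wristT(f,s):
    T=np.eye(4);T[:3,:3]=R.from_rotvec(s["eef_rot"]).as_matrix();T[:3,3]=s["position"];return T@np.array(f["T_tool_cam"])
def down(yaw): # tool z down, tool y at angle yaw in world xy
    y=np.array([np.cos(yaw),np.sin(yaw),0]);z=np.array([0,0,-1.]);return R.from_matrix(np.c_[np.cross(y,z),y,z]).as_rotvec()
E
python3 - <<'E'
from h import *
np.set_printoptions(precision=3,suppress=True)
F={}
for c in("scene","top"):
    f=F[c]=grab_frame(c);cv2.imwrite(f"pics/{c}0.png",f["img"][...,::-1])
    print(c,f["cam_to_world"][:3,3] if hasattr(f["cam_to_world"],'shape') else f["cam_to_world"])
    for n in("bolt","bolt_tip","spindle","cradle","guard_hinge","guard_bar","tester","short_bolt","socket","caddy","marker","compound_jar","torch","spanner"):
        r=tip_of(c,n)
        print(n,[(np.round(a["centre"],1).tolist(),round(a["score"],2),at_z(f,a["centre"],{"spindle":.072,"cradle":.072,"guard_hinge":.103,"bolt":.012,"bolt_tip":.012}.get(n,0))) for a in r[:2]])
s=get_state();print(s["eef_rot"],s["clock"])
E
```

```text
pics
scene [ 1.053 -1.026  1.195]
bolt [([226.0, 248.6], 0.52, array([ 0.586, -0.264,  0.012]))]
bolt_tip [([232.8, 231.9], 0.67, array([ 0.572, -0.193,  0.012]))]
spindle [([269.5, 145.4], 0.77, array([0.515, 0.206, 0.072]))]
cradle [([260.3, 154.8], 0.7, array([0.508, 0.14 , 0.072]))]
guard_hinge [([282.0, 159.2], 0.69, array([0.603, 0.123, 0.103]))]
guard_bar [([302.9, 126.8], 0.73, array([0.554, 0.464, 0.   ])), ([229.8, 235.8], 0.38, array([ 0.566, -0.204,  0.   ]))]
tester [([261.9, 173.0], 0.95, array([0.525, 0.123, 0.   ]))]
short_bolt [([189.5, 242.2], 0.63, array([ 0.461, -0.29 ,  0.   ]))]
socket [([194.0, 199.5], 0.59, array([ 0.37 , -0.118,  0.   ])), ([229.5, 231.7], 0.25, array([ 0.556, -0.189,  0.   ]))]
caddy [([177.0, 297.4], 0.87, array([ 0.54 , -0.484,  0.   ]))]
marker [([227.4, 246.0], 0.73, array([ 0.58 , -0.245,  0.   ])), ([273.6, 266.2], 0.54, array([ 0.749, -0.247,  0.   ]))]
compound_jar [([244.5, 129.5], 0.71, array([0.341, 0.33 , 0.   ]))]
torch [([332.8, 177.6], 0.66, array([0.776, 0.226, 0.   ]))]
spanner [([310.9, 227.4], 0.82, array([ 0.794, -0.042, 
[... 386 characters left out ...]
y([ 0.58 , -0.253,  0.103]))]
guard_bar [([165.6, 148.5], 0.78, array([0.69 , 0.187, 0.   ])), ([242.3, 115.4], 0.42, array([ 0.791, -0.042,  0.   ]))]
tester [([180.4, 211.8], 0.62, array([0.501, 0.139, 0.   ]))]
short_bolt [([326.8, 225.1], 0.41, array([ 0.462, -0.29 ,  0.   ]))]
socket [([268.9, 264.3], 0.43, array([ 0.349, -0.121,  0.   ]))]
caddy [([389.3, 195.7], 0.89, array([ 0.549, -0.475,  0.   ]))]
marker [([311.1, 123.4], 0.49, array([ 0.766, -0.249,  0.   ]))]
compound_jar [([116.1, 266.2], 0.86, array([0.342, 0.324, 0.   ])), ([317.4, 179.2], 0.62, array([ 0.598, -0.265,  0.   ]))]
torch [([158.9, 121.4], 0.97, array([0.773, 0.209, 0.   ]))]
spanner []
[ 0.359  3.121 -0.   ] 1.5
```

Run:
```python
import cv2
t=cv2.imread("pics/top0.png");cv2.imwrite("pics/top0v.png",cv2.resize(t[80:300,90:420],None,fx=2.4,fy=2.4,interpolation=cv2.INTER_CUBIC))
```

```text
(no output)
```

View pics/top0v.png

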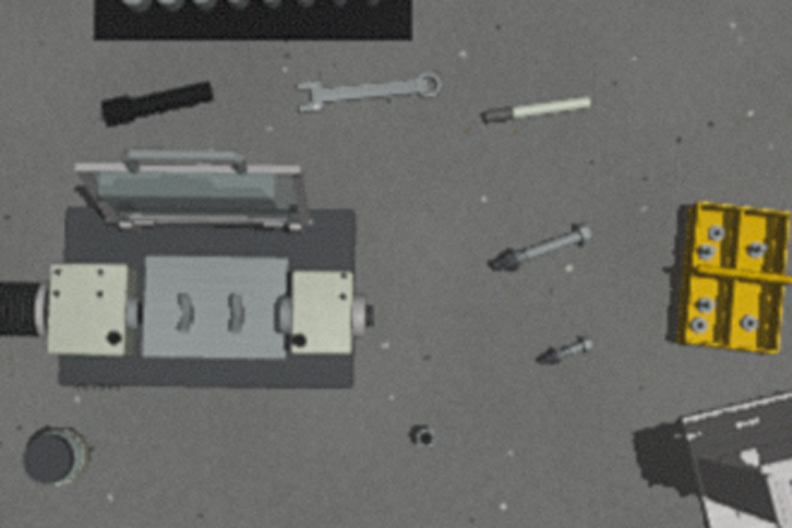

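View pics/scene0.png

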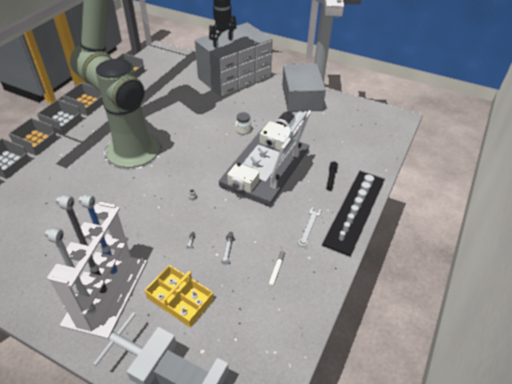

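The top picture shows the long bolt with its dark nut at about (296,190) and its head at (335,178), so the nut already points left towards the motor. The cradle is at about (179,209). The guard is open and the short bolt is nearer the robot. Next I look from the wrist over the cradle and over the bolt.

```bash
python3 - <<'E'
from h import *
np.set_printoptions(precision=4,suppress=True)
for i,(p,yaw,names) in enumerate([((.47,.135,.27),0,("spindle","cradle","guard_hinge","guard_bar","tester")),((.59,-.255,.24),np.radians(16.6),("bolt","bolt_tip","short_bolt"))]):
    c=[(np.abs(q-np.array(get_state()["q"])).max(),y) for y in(yaw,yaw+np.pi) if (q:=ik(list(p),down(y))) is not None]
    print(c); movep(list(p),down(min(c)[1])); s=get_state(); f=grab_frame("wrist"); T=wristT(f,s)
    print(s["clock"],s["q"],T[:3,3]); cv2.imwrite(f"pics/w{i}.png",f["img"][...,::-1])
    np.savez(f"w{i}.npz",T=T,k=[f[k] for k in("fx","fy","cx","cy")])
    for n in names:
        print(n,[(np.round(a["centre"],1),round(a["score"],2),at_z(f,a["centre"],{"spindle":.072,"cradle":.072,"guard_hinge":.103,"bolt":.012,"bolt_tip":.012}.get(n,0),T)) for a in tip_of("wrist",n)[:2]])
    if i==1:
        for m in silhouettes("wrist","bolt")[:2]:
            pts=np.argwhere(m["mask"])[:,::-1].astype(np.float32)
            w=np.array([at_z(f,q,.012,T)[:2] for q in pts]); c=w.mean(0);u=np.linalg.svd(w-c,full_matrices=False)[2][0]
            t=(w-c)@u; print("mask",m["score"],c,u,c+u*t.min(),c+u*t.max())
E
python3 -c "
import cv2,numpy as np
cv2.imwrite('pics/w01.png',cv2.resize(np.hstack([cv2.imread('pics/w0.png'),cv2.imread('pics/w1.png')]),(800,300)))"
```

```text
[(np.float64(1.0792144699586468), 0), (np.float64(2.87876533562153), 3.141592653589793)]
3.4167 [ 0.13    0.1884 -0.2766  1.1059  0.0003  1.6994] [0.4703 0.2088 0.4134]
spindle [(array([286.3, 100.1]), 0.78, array([0.5032, 0.2176, 0.072 ]))]
cradle [(array([286.5, 168.4]), 0.92, array([0.5058, 0.1361, 0.072 ])), (array([377.2, 181.5]), 0.63, array([0.6219, 0.1191, 0.072 ]))]
guard_hinge [(array([377.7, 180.3]), 0.71, array([0.6086, 0.1286, 0.103 ]))]
guard_bar []
tester [(array([281.4, 161.2]), 0.68, array([0.5053, 0.1319, 0.    ]))]
[(np.float64(0.9410592028204261), np.float64(0.2897246558310587)), (np.float64(4.082651856410219), np.float64(3.431317309420852))]
5.2333 [-0.5213  0.4965  0.091   1.1654  0.0004  0.7586] [ 0.5694 -0.184   0.3837]
bolt [(array([375. , 192.8]), 0.27, array([ 0.7595, -0.2465,  0.012 ]))]
bolt_tip [(array([250.8, 120.1]), 0.65, array([ 0.5647, -0.2011,  0.012 ]))]
short_bolt [(array([163.3, 161.8]), 0.72, array([ 0.4627, -0.291 ,  0.    ]))]
mask 0.68 [ 0.585  -0.2569] [ 0.3377 -0.9413] [ 0.5645 -0.1997] [ 0.6073 -0.3189]
```

View pics/w01.png

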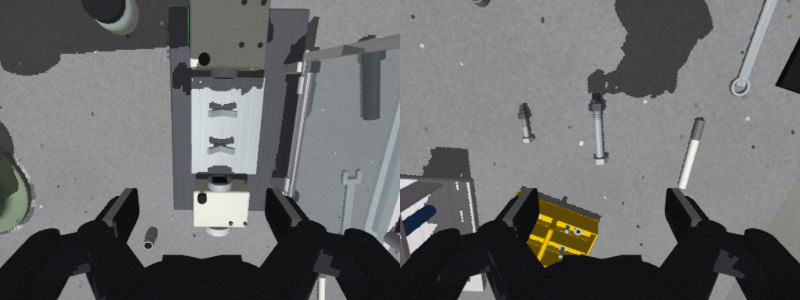

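The left view shows the V-rests at about (222,105) and (222,143) with the drive head at the top. The right view shows the long bolt from (597,97), its dark nut, to (600,160), its head. I take the bolt's position from its mask and go for the grasp.

Run:
```python
from h import *
np.set_printoptions(precision=4,suppress=True)
o=down(np.radians(19.7)); x,y=.589,-.2675
movep([x,y,.09],o); print(move_l([x,y,.004],.1,until_force=15)); grab(60)
s=get_state();print(s["clock"],s["position"],s["finger_gap"],s["grasp_force"])
move_l([x,y,.2],.2)
s=get_state();print(s["clock"],s["finger_gap"],s["grasp_force"],s["contact_force"])
f=grab_frame("wrist");cv2.imwrite("pics/w2.png",f["img"][...,::-1]);T=wristT(f,s)
zz=s["position"][2]+.008
print([(a["centre"],a["score"],at_z(f,a["centre"],zz,T)) for a in tip_of("wrist","bolt_tip")[:2]])
for m in silhouettes("wrist","bolt")[:1]:
    print(m["score"],m["centre"])
w=cv2.imread("pics/w0.png")[0:300,180:420]
d=np.load("w0.npz");T=d["T"];k=dict(zip(("fx","fy","cx","cy"),d["k"]))
w=cv2.resize(w,None,fx=2,fy=2,interpolation=cv2.INTER_CUBIC)
cr=np.array([.5050,.1350])
for yaw,col in((0,(0,0,255)),(.035,(0,200,0))):
    r=np.array([[np.cos(yaw),-np.sin(yaw)],[np.sin(yaw),np.cos(yaw)]])
    def P(a,b,z): return tuple(int(v) for v in (proj(k,np.r_[cr+r@[a,b],z],T)-[180,0])*2)
    for q in([(-.085,-.165,.04),(-.085,.185,.04),(.13,.185,.04),(.13,-.165,.04)],[(-.0185,-.035,.081),(-.0185,.035,.081),(.0185,.035,.081),(.0185,-.035,.081)],[(0,-.083,.072),(0,.083,.072)],[(.105,-.115,.103),(.105,.115,.103)]):
        for a,b in zip(q,q[1:]+q[:1]): cv2.line(w,P(*a),P(*b),col,1)
cv2.imwrite("pics/ov.png",np.hstack([w,cv2.resize(cv2.imread("pics/w2.png"),(300,225)) if 0 else cv2.copyMakeBorder(cv2.resize(cv2.imread("pics/w2.png"),(318,238)),0,600-238,0,0,0)]))
```

```text
False
7.8083 [ 0.5891 -0.2676  0.0043] 0.1358071676406834 58.590715527534485
8.9417 0.1330356453518949 58.496147990226746 [-0.4772  0.4955 -0.9638]
[([258.2, 111.1], 0.77, array([ 0.5643, -0.1997,  0.2065]))]
0.95 [259.9, 198.7]
```

View pics/ov.png

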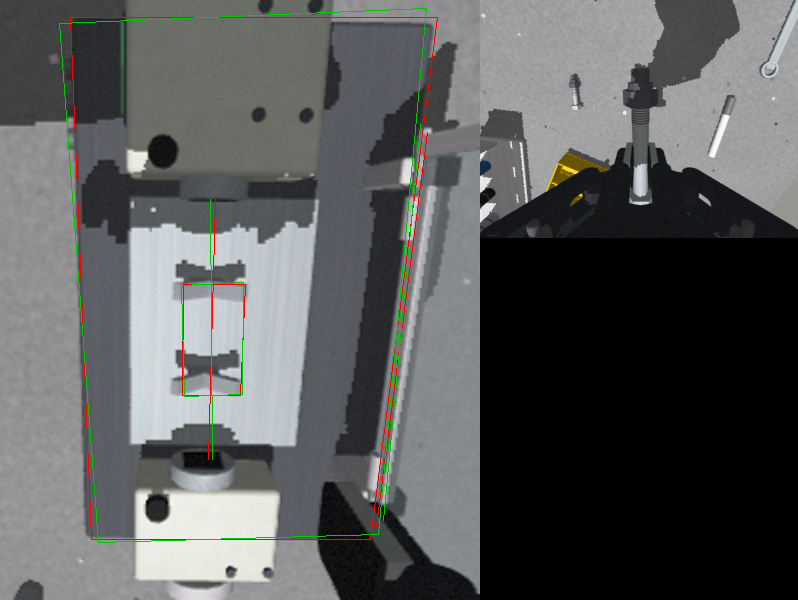

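The overlay shows the bed's top edge, from (73,20) to (432,24), tilted slightly the other way from my model. The rests are centred near (208,335), about 3 mm nearer the robot than I assumed, and the yaw is slightly negative. The inset shows the bolt held with its nut forward. I look again from closer, moved to the side.

Run:
```python
from h import *
np.set_printoptions(precision=4,suppress=True)
o=down(0.)
movep([.43,.07,.25],o)
s=get_state();f=grab_frame("wrist");T=wristT(f,s);print(s["clock"],s["position"])
img=f["img"][...,::-1].copy();cv2.imwrite("pics/w3.png",img)
np.savez("w3.npz",T=T,k=[f[k] for k in("fx","fy","cx","cy")])
for n,z in(("spindle",.072),("cradle",.072),("guard_hinge",.103),("guard_bar",.28)):
    print(n,[(np.round(a["centre"],1),round(a["score"],2),at_z(f,a["centre"],z,T)) for a in tip_of("wrist",n)[:2]])
print([proj(f,p,T) for p in((.5,.135,.04),(.42,-.03,.04),(.63,.3,.04))])
c=img[60:360,200:500];cv2.imwrite("pics/w3v.png",cv2.resize(c,(600,600),interpolation=cv2.INTER_CUBIC))
```

```text
10.5 [0.4308 0.0695 0.2501]
spindle [(array([444.5, 339.9]), 0.3, array([ 0.7015, -0.1804,  0.072 ]))]
cradle [(array([319.9, 116.1]), 0.67, array([0.5008, 0.1336, 0.072 ]))]
guard_hinge [(array([431.8, 120.1]), 0.56, array([0.6082, 0.1303, 0.103 ]))]
guard_bar []
[array([313.7278, 114.1747]), array([250.1483, 236.403 ]), array([445.6652, -48.5323])]
```

View pics/w3v.png

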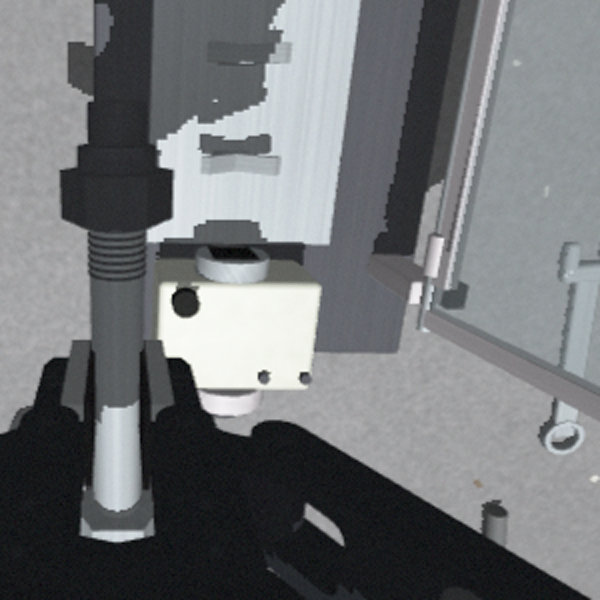

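The near rest is centred at about (240,160) in this view, the far rest at (249,50), the jaw at (233,262) and the bed corner at (397,352). I fit the tester pose to these features from both views.

Run:
```python
from h import *
from scipy.optimize import least_squares
np.set_printoptions(precision=4,suppress=True)
V={}
for n in("w0","w3"):
    d=np.load(n+".npz");V[n]=(dict(zip(("fx","fy","cx","cy"),d["k"])),d["T"])
cv=lambda n,u,v:(180+u/2,v/2) if n=="w0" else (200+u/2,60+v/2)
# view,u,v,model pt,wu,wv
O=[("w0",208,378,(0,-.035,.079),1,0),("w0",209.5,287,(0,.025,.079),1,0),("w0",202,462,(0,-.083,.072),1,0),("w0",213.5,195,(0,.083,.072),1,0),
("w0",432,24,(.13,.185,.04),1,1),("w0",90.5,520,(-.085,-.155,.04),1,0),("w0",79,200,(-.085,.068,.04),1,0),("w0",378,537,(.13,-.165,.04),0,1),("w0",92,539,(-.085,-.165,.04),0,1),
("w3",240.5,160,(0,-.035,.079),1,0),("w3",249,50,(0,.025,.079),1,0),("w3",233,255,(0,-.083,.072),1,0),("w3",397,352,(.13,-.165,.04),1,1)]
def res(p,lab=False):
    c,s=np.cos(p[2]),np.sin(p[2]);r=[]
    for n,u,v,m,wu,wv in O:
        k,T=V[n];e=proj(k,[p[0]+c*m[0]-s*m[1],p[1]+s*m[0]+c*m[1],m[2]],T)-cv(n,u,v);r+=[wu*e[0],wv*e[1]]
    return np.array(r)
s=least_squares(res,[.503,.135,0],loss="soft_l1");print(s.x);print(res(s.x).reshape(-1,2).round(1).tolist())
```

```text
[ 0.5025  0.1345 -0.0078]
[[-0.7, 0.0], [0.2, 0.0], [0.7, -0.0], [-0.6, 0.0], [1.4, -1.7], [-2.3, 0.0], [-1.7, 0.0], [-0.0, 2.1], [-0.0, 0.2], [0.3, 0.0], [0.0, 0.0], [-0.1, -0.0], [1.9, 1.0]]
```

Run:
```python
from h import *
np.set_printoptions(precision=4,suppress=True)
o=down(-.008); x,y=.5025,.1325
movep([x,y,.14],o); move_l([x,y,.074],.08)
h=move_l([x,y,.0615],.02,until_force=6)
s=get_state();print(h,s["clock"],s["position"],s["contact_force"],s["finger_gap"])
f=grab_frame("wrist");T=wristT(f,s)
print("tip",[(a["score"],at_z(f,a["centre"],s["position"][2]+.008,T)) for a in tip_of("wrist","bolt_tip")[:2]])
print("spi",[(a["score"],at_z(f,a["centre"],.072,T)) for a in tip_of("wrist","spindle")[:2]])
cv2.imwrite("pics/w4.png",f["img"][...,::-1])
```

```text
True 12.8417 [0.5018 0.1325 0.0648] [-1.0944 -0.537   0.8977] 0.12950643663622066
tip [(0.75, array([0.5038, 0.2041, 0.0728]))]
spi [(0.85, array([0.5023, 0.2181, 0.072 ]))]
```

View pics/w4.png

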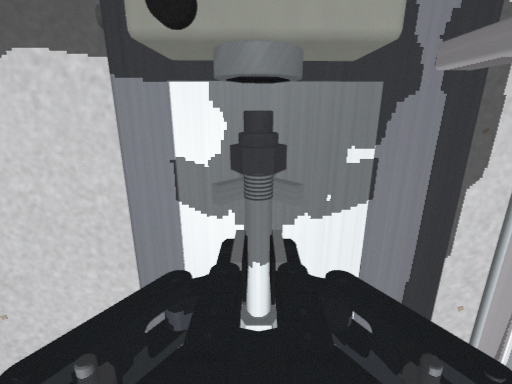

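The bolt sits centred over the rests, with its tip at (258,112) about 14 mm from the spindle face; 13 mm is ideal. I release it, retract and check.

Run:
```python
from h import *
np.set_printoptions(precision=4,suppress=True)
let_go(); s=get_state(); p=s["position"]; move_l([p[0],p[1],.16],.12)
movep([.46,.09,.3],down(0.)); s=get_state(); f=grab_frame("wrist");T=wristT(f,s);print(s["clock"])
cv2.imwrite("pics/w5.png",f["img"][...,::-1])
for n,z in(("bolt",.072),("bolt_tip",.072),("spindle",.072),("cradle",.072)):
    print(n,[(np.round(a["centre"],1),round(a["score"],2),at_z(f,a["centre"],z,T)) for a in tip_of("wrist",n)[:2]])
for m in silhouettes("wrist","bolt")[:1]:
    w=np.array([at_z(f,q,.072,T)[:2] for q in np.argwhere(m["mask"])[:,::-1]]);c=w.mean(0);u=np.linalg.svd(w-c,full_matrices=False)[2][0];t=(w-c)@u
    print(m["score"],u,c+u*t.min(),c+u*t.max())
# guard
F={};B={}
for n in("scene","top"):
    F[n]=grab_frame(n);r=tip_of(n,"guard_bar");print(n,[(a["centre"],a["score"]) for a in r]);B[n]=r[0]["centre"] if r else None
    cv2.imwrite(f"pics/{n}5.png",F[n]["img"][...,::-1])
    # fit angle by projecting
    if r:
        for g in np.arange(1.6,1.95,.05):
            P=[.5025+.105-.0+.185*-np.cos(g),.1345-.0008,.103+.185*np.sin(g)]
            print(round(g,2),np.round(proj(F[n],P),1),end=" ")
        print()
i=cv2.imread("pics/w5.png");a=cv2.resize(i[20:270,180:400],(440,500))
b=cv2.resize(cv2.imread("pics/top5.png")[110:250,100:230],None,fx=2.75,fy=3.5714)
cv2.imwrite("pics/v5.png",np.hstack([a,b[:500]]))
```

```text
15.3
bolt [(array([292.3, 133.1]), 0.56, array([0.5053, 0.1313, 0.072 ])), (array([285.1, 126.9]), 0.5, array([0.4956, 0.1393, 0.072 ]))]
bolt_tip [(array([292.6,  74.5]), 0.75, array([0.5033, 0.2026, 0.072 ]))]
spindle [(array([293.4,  58.8]), 0.56, array([0.5037, 0.2203, 0.072 ]))]
cradle [(array([290.6, 130.2]), 0.74, array([0.503, 0.135, 0.072]))]
0.86 [-0.0094 -1.    ] [0.5027 0.2043] [0.5015 0.079 ]
scene [([296.1, 125.7], 0.82)]
1.6 [289.4 116.8] 1.65 [291.9 117.7] 1.7 [294.4 118.7] 1.75 [296.9 119.8] 1.8 [299.4 121. ] 1.85 [301.8 122.4] 1.9 [304.2 123.8] 
top [([163.9, 143.7], 0.89)]
1.6 [165.2 157.3] 1.65 [165.4 153.4] 1.7 [165.5 149.7] 1.75 [165.7 146. ] 1.8 [165.9 142.4] 1.85 [166.2 138.9] 1.9 [166.5 135.5]
```

View pics/v5.png

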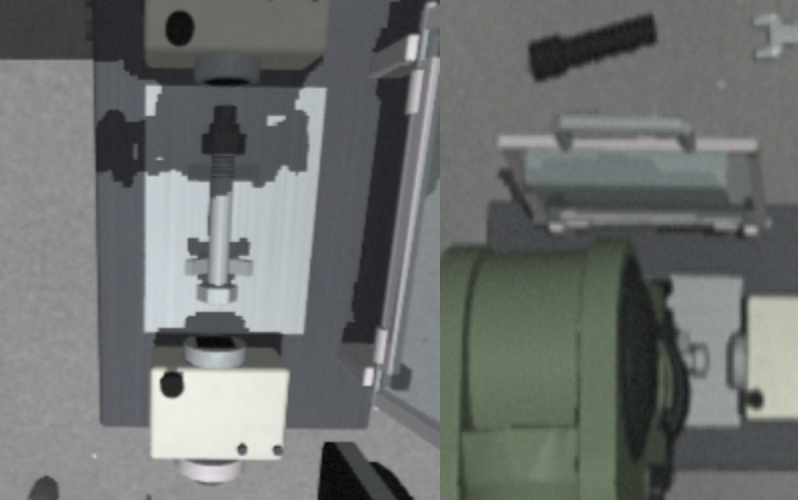

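The bolt lies in both rests, with its tip at about y = 0.203 and its axis within 0.01 rad of the line. In the top view the bar is at about row 144, which puts the guard near 1.77 rad. I plan the arc, check IK along it, then pinch the bar from above.

```bash
cat >> h.py <<'E'
CR=np.array([.5025,.1345]);YAW=-.008;RT=R.from_euler("z",YAW).as_matrix()
def bar(g): return np.r_[CR,0]+RT@np.array([.105-.185*np.cos(g),0,.103+.185*np.sin(g)])
def tool(t):
    z=np.array([np.sin(t),0,-np.cos(t)]);y=np.array([np.cos(t),0,np.sin(t)])
    return R.from_matrix(RT@np.c_[np.cross(y,z),y,z])
def gpose(g,t,d=.015):
    r=tool(t);return bar(g)+d*r.as_matrix()[:,2],r.as_rotvec()
E
python3 - <<'E'
from h import *
np.set_printoptions(precision=4,suppress=True)
G=1.77
tilt=lambda g:np.radians(40)*np.clip((G-g)/G,0,1)
print([ik(*gpose(g,tilt(g))) is not None for g in np.linspace(G,-.04,12)], ik(*gpose(0,tilt(0))), ik(*gpose(0,tilt(0),-.1)))
p,o=gpose(G,0); print(p,bar(G))
movep([.5,.12,.39],o); movep([p[0],p[1],.385],o)
s=get_state();f=grab_frame("wrist");T=wristT(f,s)
cv2.imwrite("pics/w6.png",f["img"][...,::-1])
print(s["clock"],[(a["centre"],a["score"],at_z(f,a["centre"],bar(G)[2],T)) for a in tip_of("wrist","guard_bar")[:2]], proj(f,bar(G),T))
E
```

```text
[True, True, True, True, True, True, True, True, True, True, True, False] None [ 0.3469 -0.3114 -1.2753 -0.0597 -0.2253  1.8474]
[0.6441 0.1334 0.2693] [0.6441 0.1334 0.2843]
16.925 [([259.7, 191.6], 0.56, array([0.6448, 0.1328, 0.2843]))] [258.8868 190.9884]
```

View pics/w6.png

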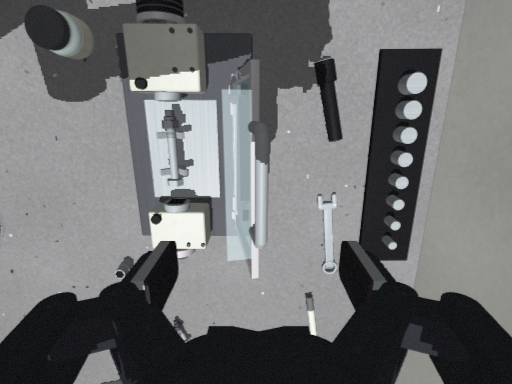

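The bar spans (262,128) to (258,245) in the picture, which agrees with the model, but a 40° tilt at the end is out of reach. I look for the largest feasible tilt and then grip.

Run:
```python
from h import *
np.set_printoptions(precision=3,suppress=True)
for d in (20,25,28,31,34):
    t=np.radians(d);print(d,[ik(*gpose(g,t,e)) for g,e in((-.04,.012),(0,.012),(0,-.1))])
p,o=gpose(1.77,0,.012)
print(move_l(list(p),.12,until_force=12)); grab(25)
s=get_state();print(s["clock"],s["position"],s["finger_gap"],s["grasp_force"],s["contact_force"])
```

```text
20 [array([ 0.187,  0.139, -0.995,  0.094, -0.066,  1.754]), array([ 0.187,  0.121, -0.986,  0.121, -0.066,  1.754]), array([ 0.211, -0.143, -0.886,  0.486, -0.074,  1.777])]
25 [array([ 0.201,  0.121, -1.079, -0.057, -0.088,  1.761]), array([ 0.201,  0.102, -1.069, -0.028, -0.088,  1.761]), array([ 0.237, -0.204, -0.983,  0.368, -0.103,  1.793])]
28 [array([ 0.21 ,  0.119, -1.129, -0.156, -0.102,  1.764]), array([ 0.21 ,  0.097, -1.12 , -0.125, -0.102,  1.764]), array([ 0.254, -0.237, -1.041,  0.293, -0.122,  1.804])]
31 [array([ 0.22 ,  0.124, -1.18 , -0.262, -0.117,  1.767]), array([ 0.22 ,  0.1  , -1.17 , -0.228, -0.117,  1.767]), array([ 0.274, -0.266, -1.099,  0.214, -0.144,  1.814])]
34 [array([ 0.23 ,  0.138, -1.23 , -0.378, -0.132,  1.769]), array([ 0.23 ,  0.111, -1.221, -0.341, -0.132,  1.77 ]), array([ 0.296, -0.289, -1.157,  0.131, -0.168,  1.825])]
False
18.7833 [0.644 0.133 0.272] 0.12766240578344568 24.39447373151779 [-0.209 -0.164  0.901]
```

Run:
```python
from h import *
np.set_printoptions(precision=3,suppress=True)
G=1.77;tilt=lambda g:np.radians(28)*np.clip((G-g)/(G-.2),0,1)
for g in np.linspace(G,.1,13)[1:]:
    p,o=gpose(g,tilt(g),.012); h=move_l(list(p),.08,rot=o,until_force=25)
    s=get_state();print(round(g,2),h,round(s["clock"],2),s["contact_force"],round(s["finger_gap"],3),round(s["grasp_force"],1))
    if h: break
else:
    p,o=gpose(-.035,tilt(0),.012);h=move_l(list(p),.02,rot=o,until_force=6);s=get_state()
    print("end",h,s["clock"],s["contact_force"],s["position"],gpose(0,tilt(0),.012)[0],s["finger_gap"])
f=grab_frame("scene");cv2.imwrite("pics/s7.png",cv2.resize(f["img"][90:220,200:350,::-1],(690,598)))
```

```text
1.63 False 19.25 [-0.11  -0.128  4.495] 0.13 24.9
1.49 False 19.72 [-0.152  0.704  5.99 ] 0.126 25.7
1.35 False 20.18 [-1.678  2.108  6.659] 0.124 26.0
1.21 False 20.65 [-2.675  3.361  4.976] 0.125 26.3
1.07 False 21.12 [-2.776  4.348  3.48 ] 0.129 26.2
0.94 False 21.58 [-2.305  4.175  2.132] 0.127 26.3
0.8 False 22.05 [-3.821  3.704  2.123] 0.127 26.4
0.66 False 22.52 [-5.06   4.866  1.543] 0.124 26.3
0.52 False 22.98 [-3.781  4.051  0.301] 0.129 26.3
0.38 False 23.45 [-3.521  4.234 -0.611] 0.124 26.3
0.24 False 23.92 [-4.019  5.152 -0.39 ] 0.129 26.3
0.1 False 24.38 [-2.916  4.226 -1.616] 0.129 26.5
end True 25.35 [-1.495 -0.189  5.298] [0.428 0.135 0.09 ] [0.428 0.135 0.092] 0.1290763420159529
```

View pics/s7.png

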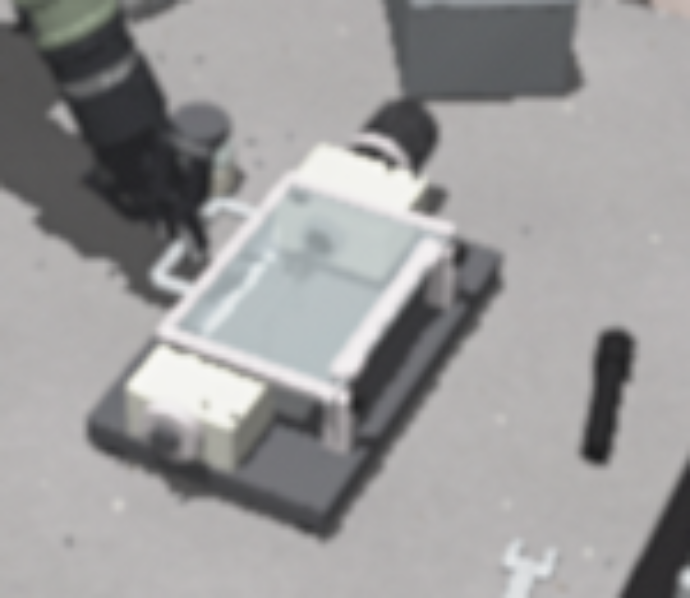

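The guard lies flat on its stops, and contact was felt about 2 mm below the nominal shut height. I release it, back off and check.

Run:
```python
from h import *
np.set_printoptions(precision=3,suppress=True)
let_go(); s=get_state();print(s["contact_force"])
p=np.array(s["position"]);z=R.from_rotvec(s["eef_rot"]).as_matrix()[:,2]
move_l(list(p-.1*z),.06); s=get_state();print(s["clock"],s["contact_force"])
movep([.32,.1,.32],down(0.)); sleep(.3); s=get_state();print(s["clock"],s["contact_force"])
F={n:grab_frame(n) for n in("top","scene")}
for n in F: print(n,[(a["centre"],a["score"]) for a in tip_of(n,"guard_bar")[:1]],proj(F[n],bar(0)),proj(F[n],bar(.05)))
for n,z in(("bolt_tip",.072),("bolt",.072),("short_bolt",0),("socket",0),("caddy",0),("marker",0),("compound_jar",0),("torch",0),("spanner",0)): print(n,[(a["score"],at_z(F["top"],a["centre"],z)) for a in tip_of("top",n)[:1]])
a=cv2.resize(F["top"]["img"][110:250,100:230,::-1],(400,431));b=cv2.resize(F["scene"]["img"][90:230,200:330,::-1],(400,431))
cv2.imwrite("pics/v8.png",np.hstack([a,b]))
```

```text
[ 0.471 -0.097 -0.144]
27.925 [-0.372  0.363  0.144]
29.1583 [-0.186  0.014  0.865]
top [([175.8, 239.2], 0.79)] [175.751 238.626] [175.204 238.538]
scene [([241.0, 144.0], 0.84)] [239.67  142.345] [239.709 140.455]
bolt_tip []
bolt []
short_bolt [(0.63, array([ 0.467, -0.289,  0.   ]))]
socket [(0.63, array([ 0.352, -0.119,  0.   ]))]
caddy [(0.71, array([ 0.548, -0.482,  0.   ]))]
marker [(0.46, array([ 0.754, -0.26 ,  0.   ]))]
compound_jar [(0.89, array([0.335, 0.331, 0.   ]))]
torch [(0.6, array([0.768, 0.216, 0.   ]))]
spanner [(0.95, array([ 0.784, -0.043,  0.   ]))]
```

View pics/v8.png

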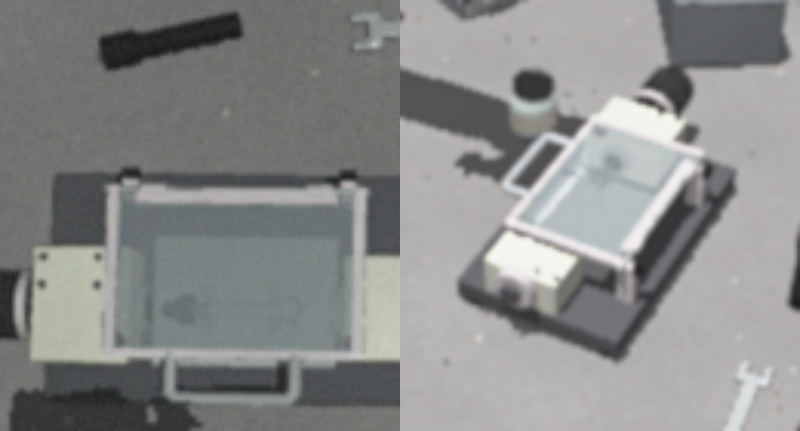

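The guard is down and released, with the bar at top pixel (176,239) as predicted for 0 rad. The bolt shows under the clear sheet with its nut on the motor side, and the other things are where they were.

```bash
python3 -c "
from cell import *
print(sign_off())"
```

```text
the job is handed in; nothing more can be done
None
```

I laid the pitch horn bolt in both V-rests with its nut end towards the drive, lowered the guard gently onto its stops and let go of it, saw nothing else displaced in the final pictures, and handed the job in; no verdict came back.

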